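# Stand the lying laser-level heads back up in the bench lane

## Task

Two laser-level heads are lying on their sides: one has tipped over in the lane on the bench, the other lies in the blue moulded tray beside it. Stand both upright on their feet in the lane, one centred on each of the two ring marks that have no standing head, setting them down gently. Do not knock the two heads already standing, and leave the screw pot and the screwdriver where they are.

Things in the scene. Friction and masses are not known exactly. Their poses are not given: they have to be found in the camera images.
- fallen: laser-level head, 116 mm tall, 0.4 kg: copper housing 52 mm diameter (24 to 78 mm above the soles), black tapering dome above, black 48 mm base and three stub feet below (to 39 mm off the axis). Origin on the axis 58 mm above the soles; +z feet to dome, +x to its window. Lies on its housing across a place in the lane, dome roughly away from the robot, window up, axis 26 mm above the lane floor.
- nested: laser-level head like 'fallen'. Its three stub feet (12 mm diameter, 18 mm high) stand 33 mm off the axis, at +x (under the window) and at +-120 degrees from it. It lies on its housing in the cavity of the moulded tray, dome roughly away from the robot, window up, axis 34 mm above the bench.
- stander_a: laser-level head like 'fallen'. Its three stub feet (12 mm diameter, 18 mm high) stand 33 mm off the axis, at +x (under the window) and at +-120 degrees from it. Already standing on a place of the lane; leave it.
- stander_b: laser-level head like 'fallen'. Its three stub feet (12 mm diameter, 18 mm high) stand 33 mm off the axis, at +x (under the window) and at +-120 degrees from it. Already standing on a place of the lane; leave it.
- lane: fixed grey lane plate 176 mm (x) by 430 mm (y), 4 mm thick, with an aluminium edge strip 8 mm wide, 12 mm high (from the bench) along each long side. Origin on the bench under its centre; the four places lie in a row along its y.
- place0 (a point): centre of place 1 of 4 on the lane floor (4 mm above the bench): a white printed ring of 90 mm diameter with a white centre dot; the places are 100 mm apart. Same axes as the lane
- place1 (a point): centre of place 2 of 4 on the lane floor (4 mm above the bench): a white printed ring of 90 mm diameter with a white centre dot; the places are 100 mm apart. Same axes as the lane
- place2 (a point): centre of place 3 of 4 on the lane floor (4 mm above the bench): a white printed ring of 90 mm diameter with a white centre dot; the places are 100 mm apart. Same axes as the lane
- place3 (a point): centre of place 4 of 4 on the lane floor (4 mm above the bench): a white printed ring of 90 mm diameter with a white centre dot; the places are 100 mm apart. Same axes as the lane
- gap: flat green printed dot, 20 mm diameter, at the centre of the place that is quite empty at the start. Origin at its centre, on the lane floor
- mould: fixed blue moulded plastic tray 160 mm (x) by 120 mm (y), 26 mm high. Origin on the bench under its centre. Its open cavity runs along x, floor 8 mm above the bench, 126 mm long; foot end at +x (78 mm wide for 25 mm), dome end at -x (58 mm wide for 25 mm), and between them for 76 mm it is open out to both sides for fingers.
- screwpot: orange plastic pot, 70 mm across, 45 mm high, a bystander. Origin under its centre
- driver: red-handled screwdriver 180 mm long lying on the bench, a bystander. Origin near its middle, underneath; +x towards its tip
Things that resemble listed ones, but are neither listed nor needed, are in the scene too. Leave any purple, turquoise or white look-alike of the stander_a alone.

How it is judged:
By the outcome, as a careful person would: the job done as asked, in the order asked, and still so for the second after the job is handed in, with the robot touching nothing.
It also fails if it takes over 66 s, if anything falls off the work surface, if the arm or the gripper's body presses on something with over 40 N, if the wrist force passes 120 N, or if a joint passes its speed limit or range.

## Robot

A 7-joint arm with a two-finger parallel gripper is mounted at the origin on the work surface. World frame = base frame: x ahead of the robot, y to its left, z up, the work surface at z = 0. Lengths are in m, angles in rad, forces in N, time in s.
With the tool pointing down it reaches from about 0.35 to 0.9 m from the base axis. Payload 7.2 kg.
Tool frame: the origin (TCP) lies where the fingers leave the gripper's body, on its centre line; the fingertips stand 73 mm ahead of it and the grasp point (between the pads) lies 54 mm ahead of it; z points along the fingers, y is the line along which they close (so a half turn about z gives the same grasp; the last joint's range is limited). The gripper opens to 85 mm and grips with 20 to 120 N. Pads are 22 mm wide; open, the fingers measure 114 mm over their backs; the gripper's body (76 mm by 85 mm) begins 54 mm behind the grasp point. The pads swing forward as they close: fully open they stand 13 mm farther back than shut.
Start: joints at [-1.243, 0.411, -0.013, 1.596, 0.006, 1.134, -0.082], TCP at [0.241, 0.577, 0.304] pointing down, gripper open.
Joint ranges: [-2.95, 2.95], [-0.29, 1.99], [-1.47, 1.44], [0.14, 2.54], [-1.03, 4.17], [0.13, 1.85], [-2.86, 2.86]. Speed limits (rad/s): [2.39, 2.39, 3.01, 3.01, 3.14, 3.14, 3.14].

## Interface

Orientations are given as a rotation vector (axis times angle).
In Python, from bench import ctrl, imaging gives the robot as it stands.
- The arm moves only by the shell command python3 -m jog 'ROWS' [FORCE]. ROWS is JSON, one flat list of numbers, 7 for each row, row after row: the closure, from 0 (fully open) to 1 (shut), then the shift along the tool's x, y, z normalised to -1 to 1, where 1 is 0.02 m, then the turn, a rotation vector about the tool's x, y, z normalised to -1 to 1, where 1 is 0.15 rad. In form: [gripper, tx, ty, tz, ax, ay, az, gripper, tx, ty, tz, ax, ay, az, ...]. A call has 1 to 12 rows; each row shifts and turns the commanded pose from where the row before left it, along the tool's axes as they then stand; what a row does not reach is not made up. A row lasts 1/8 s, in which the tool goes at most 62.5 mm and 10.7 degrees, less where a joint would pass 70% of its speed; a pose out of reach is approached as far as the arm can. A call with a number of a shift or a turn outside -1 to 1 is refused whole. A call with a gripper value outside its range is refused whole. The fingers move at their own pace and stop on an object; FORCE is the grip in N (left out, the last holds). Time passes only in rows, so rows that do not move let the fingers close. It gives the time, the measured TCP pose, the force, the opening and the grip force at its end, in the units of the state.
- ctrl.sense(): the state, without advancing time (a new reading comes with each control period).
- imaging.camera(name): name is "side" or "top"; returns the picture (400x640x3 uint8, red, green, blue); there is no depth.
- imaging.get_calibration(name): a dict with "K" (3x3 intrinsics, pixels), "R" (3x3) and "t" (3): a world point X has camera coordinates R X + t. Camera axes: x right, y down, z forward; pixel columns grow to the right and rows downward; lengths in m; the calibration is good to about 2 mm. A picture is of the moment at which its call begins. get_calibration takes no time and is no camera call.
- ctrl.close_job(): hands the job in; it is judged then, once.
The state is a dict: "time": time; "qpos": joint angles; "joint_velocities": joint speeds; "tau": joint torques, N m; "eef_pos": TCP position; "tcp_rot": TCP orientation; "contact_force": force on the tool from outside, world axes, zero at the start; "wrist_torque": the same for the moment, N m; "finger_gap": opening from 0.0 (shut) to 1.0 (fully open); "grip_force": force on a finger pad.
Only numpy, scipy, OpenCV 4.12 (cv2) and the standard library are available. Lean on these libraries where they do the work, as an engineer would, in place of code of your own. Each camera call takes 0.05 s, during which the arm holds its last target. There are 200 camera calls.

## Working session

There is one attempt and no reset: what is moved stays moved. The work goes in short steps, Python scripts to look and compute and a shell command to move; the robot and the scene stay as the last step left them, time stands still between calls to the robot, and variables do not carry over. Pictures are saved under pics/ and viewed, at most 11 in all, crops included, and the job is handed in when it is done.

```bash
mkdir -p pics
python3 - <<'E'
from bench import ctrl, imaging
import cv2
for n in ("top","side"):
    im=imaging.camera(n); cv2.imwrite(f"pics/{n}0.png",im[:,:,::-1])
    c=imaging.get_calibration(n); print(n,c["K"].tolist(),c["R"].round(4).tolist(),c["t"].round(4).tolist(), (-c["R"].T@c["t"]).round(3))
print(ctrl.sense())
E
```

```text
top [[445.8481085991996, 0.0, 315.3330165188545], [0.0, 445.8481085991996, 207.2908806096841], [0.0, 0.0, 1.0]] [[0.0498, -0.9988, 0.002], [-0.9683, -0.0488, -0.2448], [0.2446, 0.0102, -0.9696]] [-0.0596, 0.5642, 0.9688] [ 0.312 -0.042  1.078]
side [[412.5057161352529, 0.0, 317.14238586782767], [0.0, 412.5057161352529, 205.47359138210305], [0.0, 0.0, 1.0]] [[0.8049, -0.593, 0.0221], [-0.3873, -0.5533, -0.7375], [0.4495, 0.585, -0.675]] [-0.4871, 0.2575, 1.0102] [ 0.038 -0.737  0.883]
{'time': 0.1, 'qpos': array([-1.2431862 ,  0.41181554, -0.01269148,  1.59693409,  0.00558443,
        1.13429303, -0.08219564]), 'joint_velocities': array([ 1.12909867e-03, -8.04678101e-04,  4.81932516e-04, -2.91483761e-03,
       -2.49898258e-04, -3.61676508e-04,  6.90186118e-05]), 'tau': array([ 3.54832897e-03, -6.01819754e+01,  6.84779808e-01, -3.00086939e+01,
        1.41159099e-02,  6.45585445e-03, -5.85236009e-06]), 'eef_pos': array([0.24088056, 0.57636182, 0.30315067]), 'tcp_rot': array([-6.17645211e-01, -3.08008890e+00,  2.20269106e-03]), 'contact_force': array([ 0.35587804,  0.4848102 , -0.66814621]), 'wrist_torque': array([-0.05730054,  0.00684093,  0.00411552]), 'grip_force': 0.0, 'finger_gap': 0.9980589468929884}
```

View pics/top0.png

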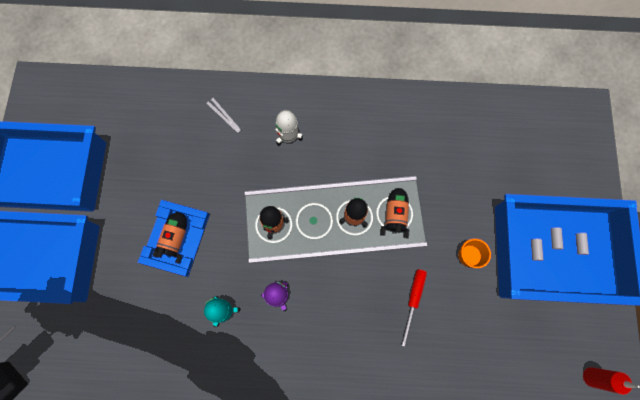

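View pics/side0.png

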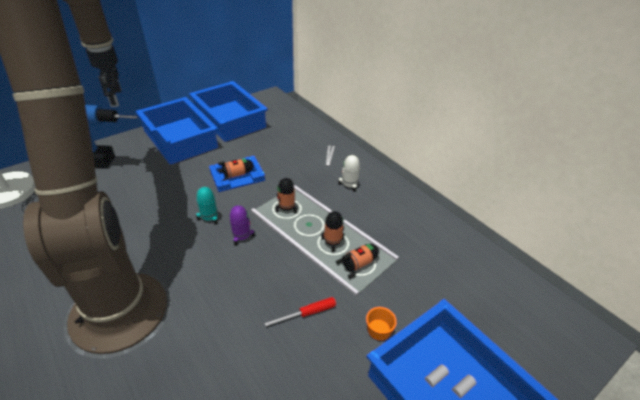

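The top view shows the lane at (247–425, 180–260). Standing heads are at (270,220) and (355,212), the green gap dot is at (314,220), and the fallen head is at (397,211). The nested head is at (172,236) in the small blue mould. The purple (276,294), turquoise (219,310) and white (287,126) heads are decoys. The big blue trays are not the mould: they have no finger cut-outs and hold no head. Next I measure, and confirm with an enlarged crop.

```bash
cat > h.py <<'E'
import numpy as np, cv2
from bench import ctrl, imaging
from scipy.spatial.transform import Rotation as Ro
def ray(n,uv,z):
    c=imaging.get_calibration(n); R,t=c["R"],c["t"]; o=-R.T@t
    d=(R.T@np.linalg.inv(c["K"])@np.c_[np.atleast_2d(uv),np.ones(len(np.atleast_2d(uv)))].T).T
    return o+d*((z-o[2])/d[:,2])[:,None]
def proj(n,X):
    c=imaging.get_calibration(n); p=(c["K"]@(c["R"]@np.atleast_2d(X).T+c["t"][:,None])).T
    return p[:,:2]/p[:,2:]
def pose():
    s=ctrl.sense(); return s["eef_pos"],Ro.from_rotvec(s["tcp_rot"]),s
def delta(p,R):
    "units of shift (in CURRENT tool axes, after/before turn) and turn to grasp-point target p (TCP target) & R"
    p0,R0,s=pose(); rv=(R0.inv()*R).as_rotvec()/0.15
    print("t",round(s["time"],2),"TCP",p0.round(4),"turn",rv.round(2),"shift(cur axes)",(R0.inv().apply(p-p0)/0.02).round(2),
      "shift(target axes)",(R.inv().apply(p-p0)/0.02).round(2),"F",s["contact_force"].round(1),"gap",round(s["finger_gap"],3),"grip",round(s["grip_force"],1))
E
python3 - <<'E'
from h import *
im=cv2.imread("pics/top0.png"); hsv=cv2.cvtColor(im,cv2.COLOR_BGR2HSV)
k=np.ones((3,3))
cop=cv2.inRange(hsv,(4,90,90),(16,230,255))
def blobs(m,amin):
    cs,_=cv2.findContours(m,cv2.RETR_EXTERNAL,cv2.CHAIN_APPROX_NONE)
    return [c for c in cs if cv2.contourArea(c)>amin]
for c in blobs(cv2.morphologyEx(cop,cv2.MORPH_CLOSE,np.ones((5,5))),60):
    r=cv2.minAreaRect(c); P=ray("top",cv2.boxPoints(r),0.034)
    print("copper",np.round(r[0],1),np.round(r[1],1),round(r[2],1),"ctr@.034",P.mean(0).round(4),"edges",(P[1]-P[0]).round(4),(P[2]-P[1]).round(4))
g=cv2.inRange(hsv,(50,80,40),(80,255,255)); 
for c in blobs(g,8):
    m=cv2.moments(c);uv=(m["m10"]/m["m00"],m["m01"]/m["m00"]); print("green",np.round(uv,1),cv2.contourArea(c),ray("top",uv,0.004).round(4))
print("lane corners",ray("top",[(246,192),(416,179),(426,245),(249,261)],0.012).round(4).tolist())
w=cv2.inRange(hsv,(0,0,165),(180,50,255)); w[:178]=0;w[262:]=0;w[:,:246]=0;w[:,428:]=0
for c in blobs(w,200):
    if len(c)>20: 
        e=cv2.fitEllipse(c);print("ring",np.round(e[0],1),np.round(e[1],1),ray("top",e[0],0.004).round(4))
b=cv2.inRange(hsv,(100,150,60),(125,255,255)); b[:,:125]=0; b[:,215:]=0
for c in blobs(b,300):
    r=cv2.minAreaRect(c); P=ray("top",cv2.boxPoints(r),0.02); print("mould",P.mean(0).round(4),(P[1]-P[0]).round(4),(P[2]-P[1]).round(4))
a=cv2.resize(im[195:285,130:220],None,fx=4,fy=4,interpolation=cv2.INTER_CUBIC)
d=cv2.resize(im[175:265,335:435],None,fx=4,fy=4,interpolation=cv2.INTER_CUBIC)
cv2.imwrite("pics/crop1.png",np.hstack([a,d]))
E
```

```text
copper [170.8 237.5] [21.5 25. ] 18.4 ctr@.034 [0.4849 0.3077 0.034 ] edges [ 0.0578 -0.011   0.    ] [-0.014  -0.0507  0.    ]
copper [353.  218.1] [21.2 11.8] 19.3 ctr@.034 [ 0.5535 -0.1226  0.034 ] edges [ 0.0281 -0.0084  0.    ] [-0.0149 -0.0486  0.    ]
copper [397. 212.] [21.7 24. ] 5.7 ctr@.034 [ 0.5739 -0.2279  0.034 ] edges [ 0.0595 -0.0051  0.    ] [-0.0028 -0.0523  0.    ]
green [172.6 221.8] 41.0 [[0.5287 0.3184 0.004 ]]
green [313.1 220.1] 33.0 [[ 0.5504 -0.0266  0.004 ]]
green [399.6 197. ] 40.0 [[ 0.6202 -0.2396  0.004 ]]
lane corners [[0.6116, 0.1434, 0.012], [0.6669, -0.279, 0.012], [0.5008, -0.3022, 0.012], [0.4408, 0.1212, 0.012]]
ring [335.6 251.9] [  3.8 253. ] [[ 0.4744 -0.0852  0.004 ]]
ring [313.8 220.5] [35.7 36.9] [[ 0.5494 -0.0284  0.004 ]]
ring [323.7 185.9] [  3.2 206.3] [[ 0.6396 -0.0488  0.004 ]]
mould [0.4888 0.3064 0.02  ] [ 0.1641 -0.0301  0.    ] [-0.0359 -0.1276  0.    ]
```

View pics/crop1.png

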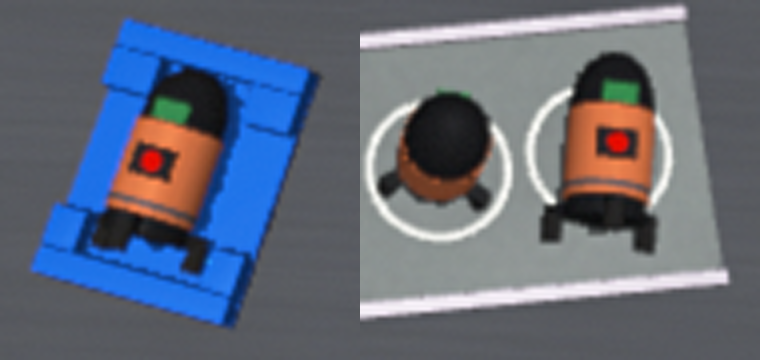

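The crop confirms both copper heads: red window up, dome away from the robot, feet towards it. Next I work out the axes and the first target.

```bash
cat >> h.py <<'E'
def frame(a_deg,th_deg):
    "tool frame: closing line perpendicular to heading a, tool z tilted th forward (+) of straight down"
    a=np.radians(a_deg); t=np.radians(th_deg); A=np.array([np.cos(a),np.sin(a),0]); N=np.array([-A[1],A[0],0]); Z=np.array([0,0,1.])
    z=-np.cos(t)*Z+np.sin(t)*A; return Ro.from_matrix(np.c_[np.cross(N,z),N,z])
def tgt(g,a,th):
    R=frame(a,th); delta(np.array(g)-0.054*R.as_matrix()[:,2],R)
E
python3 - <<'E'
from h import *
for nm,L,U,z in (("fallen",[(388.25,200.75),(385.75,222.5)],[(408,202.5),(406.75,225)],.030),("nested",[(164.25,224.5),(156.75,247)],[(185.5,230.5),(178.25,250)],.034)):
    l=ray("top",L,z);r=ray("top",U,z); dl=l[0]-l[1];dr=r[0]-r[1]
    print(nm,np.degrees(np.arctan2(dl[1],dl[0])),np.degrees(np.arctan2(dr[1],dr[0])),"mid",((l+r).mean(0)/2).round(4),"width",np.linalg.norm(l.mean(0)-r.mean(0)))
print(ray("top",(397,212),.030),ray("top",(397,212),.05),ray("top",(170.8,237.5),.034),ray("top",(170.8,237.5),.054))
# red window / green patch rays on top surface
im=cv2.imread("pics/top0.png");hsv=cv2.cvtColor(im,cv2.COLOR_BGR2HSV)
m=cv2.inRange(hsv,(0,200,150),(3,255,255))|cv2.inRange(hsv,(175,200,150),(180,255,255))
for x0,z in ((130,.060),(380,.056)):
    s=np.argwhere(m[200:250,x0:x0+50]);uv=s.mean(0)[::-1]+(x0,200);print("red",len(s),uv,ray("top",uv,z))
tgt((.571,-.227,.18),-4,-30)
E
```

```text
fallen -5.7380670410904 -3.1188605683005766 mid [ 0.5733 -0.2291  0.03  ] width 0.0492982722534442
nested -10.813654361008489 -13.51392281520715 mid [0.4835 0.3067 0.034 ] width 0.05263212945797916
[[ 0.57480556 -0.22865323  0.03      ]] [[ 0.56979436 -0.22508825  0.05      ]] [[0.48453215 0.30779629 0.034     ]] [[0.48123184 0.30109376 0.054     ]]
red 19 [167.36842105 234.78947368] [[0.48617638 0.30783749 0.06      ]]
red 21 [399. 210.] [[ 0.57338959 -0.22871123  0.056     ]]
t 0.1 TCP [0.2409 0.5764 0.3032] turn [ 0.56  3.46 -2.13] shift(cur axes) [-32.   -30.26   3.86] shift(target axes) [-19.77 -38.92  -7.  ] F [ 0.4  0.5 -0.7] gap 0.998 grip 0.0
```

Measured: fallen has its axis at about -4.4° and its housing at (0.572,-0.229). Nested has its axis at about -12° and its housing at (0.484,0.308). Both agree with the window-dot rays and the 52 mm width. I take nested first because it is nearest.

```bash
python3 -c "
from h import *
tgt((.484,.308,.16),-12,-30)"
```

```text
t 0.1 TCP [0.2409 0.5764 0.3032] turn [ 0.32  3.48 -1.22] shift(cur axes) [-17.72  -7.44   4.83] shift(target axes) [-16.29 -10.6   -3.84] F [ 0.4  0.5 -0.7] gap 0.998 grip 0.0
```

```bash
python3 -m jog '[0.15,-1,-0.4,0,0,0,0, 0.15,-1,-0.4,0,0,0,0, 0.15,-1,-0.4,0,0,0,0, 0.15,-1,-0.4,0,0,0,0, 0.15,-1,-0.4,0,0,0,0, 0.15,-1,-0.4,0,0,0,0, 0.15,-1,-0.4,0,0,0,0, 0.15,-1,-0.4,0,0,0,0, 0.15,-1,-0.4,0,0,0,0, 0.15,-1,-0.4,0,0,0,0, 0.15,-1,-0.4,0,0,0,0, 0.15,-1,-0.4,0,0,0,0]' 60; python3 -m jog '[0.15,-1,-0.4,0,0,0,0, 0.15,-1,-0.4,0,0,0,0, 0.15,-1,-0.4,0,0,0,0, 0.15,-1,-0.4,0,0,0,0, 0.15,-1,-0.4,0,0,0,0, 0.15,-0.7,-0.4,0,0,0,0, 0.15,0,0,0,0.08,0.87,-0.3, 0.15,0,0,0,0.08,0.87,-0.3, 0.15,0,0,0,0.08,0.87,-0.3, 0.15,0,0,0,0.08,0.87,-0.3,0.15,0,0,0,0,0,0,0.15,0,0,0,0,0,0]' 60; python3 -c "
from h import *
tgt((.484,.308,.16),-12,-30); tgt((.484,.308,.036),-12,-30); print(pose()[2]['qpos'].round(2))"
```

```text
time: 1.6
eef_pos: [0.4264, 0.3943, 0.304]
tcp_rot: [0.618, 3.08, 0.0]
contact_force: [-0.3, 0.5, 0.7]
finger_gap: 0.849
grip_force: 0.0
time: 3.1
eef_pos: [0.512, 0.3074, 0.3039]
tcp_rot: [-0.278, -2.608, -0.074]
contact_force: [0.2, -0.6, 0.0]
finger_gap: 0.849
grip_force: 0.0
t 3.1 TCP [0.512  0.3074 0.3039] turn [ 0.01  0.02 -0.02] shift(cur axes) [-2.39 -0.26  4.22] shift(target axes) [-2.4  -0.26  4.22] F [ 0.2 -0.6  0. ] gap 0.849 grip 0.0
t 3.1 TCP [0.512  0.3074 0.3039] turn [ 0.01  0.02 -0.02] shift(cur axes) [-5.48 -0.26  9.6 ] shift(target axes) [-5.5  -0.26  9.59] F [ 0.2 -0.6  0. ] gap 0.849 grip 0.0
[-0.49  0.58  0.03  1.42 -0.33  1.57  0.97]
```

```bash
python3 -m jog '[0.15,-0.5,-0.13,0.8,0,0,0, 0.15,-0.5,-0.13,0.8,0,0,0, 0.15,-0.5,0,0.8,0,0,0, 0.15,-0.5,0,0.8,0,0,0, 0.15,-0.5,0,0.8,0,0,0, 0.15,-0.5,0,0.8,0,0,0, 0.15,-0.5,0,0.8,0,0,0, 0.15,-0.5,0,0.8,0,0,0, 0.15,-0.5,0,0.8,0,0,0, 0.15,-0.5,0,0.8,0,0,0, 0.15,-0.48,0,0.8,0,0,0, 0.15,0,0,0.4,0,0,0]' 60; python3 -c "
from h import *
tgt((.484,.308,.036),-12,-30)
im=imaging.camera('top')[190:290,120:240,::-1]; i2=imaging.camera('side')[140:210,190:290,::-1]
cv2.imwrite('pics/c2.png',np.hstack([cv2.resize(im,(480,400)),cv2.resize(i2,(320,400))[:, :320]]))"
```

```text
time: 4.6
eef_pos: [0.5135, 0.3013, 0.0881]
tcp_rot: [-0.277, -2.604, -0.073]
contact_force: [0.1, 0.4, -0.1]
finger_gap: 0.849
grip_force: 0.0
t 4.6 TCP [0.5135 0.3013 0.0881] turn [ 0.   -0.01 -0.02] shift(cur axes) [0.01 0.02 0.31] shift(target axes) [0.01 0.02 0.31] F [ 0.1  0.4 -0.1] gap 0.849 grip 0.0
```

View pics/c2.png

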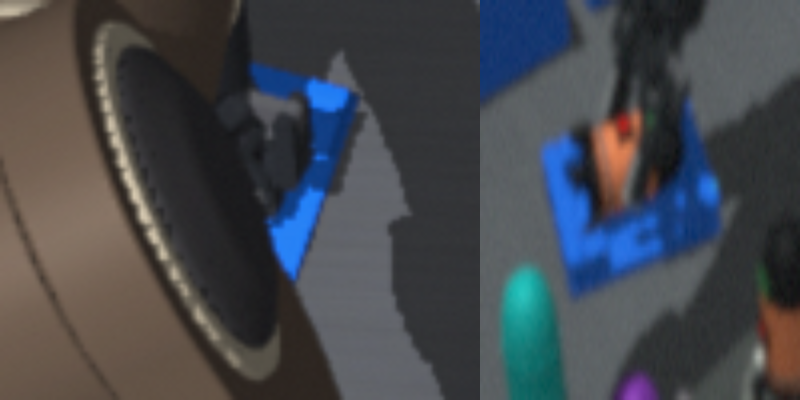

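The picture shows the fingers astride the copper housing (crop 620,160) inside the mould's side openings. I go down the last 6 mm, grip and lift.

```bash
python3 -m jog '[0.15,0,0,0.3,0,0,0, 1,0,0,0,0,0,0, 1,0,0,0,0,0,0, 1,0,0,0,0,0,0, 1,0,0,0,0,0,0, 1,0,0,0,0,0,0, 1,0,0,0,0,0,0]' 60; python3 -c "
from h import *
tgt((.484,.308,.036),-12,-30)"
```

```text
time: 5.58
eef_pos: [0.5112, 0.3023, 0.0852]
tcp_rot: [-0.277, -2.606, -0.075]
contact_force: [0.9, -1.8, 6.3]
finger_gap: 0.589
grip_force: 62.6
t 5.58 TCP [0.5112 0.3023 0.0852] turn [ 0.01  0.   -0.01] shift(cur axes) [-0.02 -0.01  0.12] shift(target axes) [-0.02 -0.01  0.12] F [ 0.9 -1.8  6.3] gap 0.589 grip 62.6
```

```bash
python3 -m jog '[1,0.25,0,-0.43,0,0,0, 1,0.25,0,-0.43,0,0,0, 1,0.5,0,-0.87,0,0,0, 1,0.5,0,-0.87,0,0,0, 1,0.5,0,-0.87,0,0,0, 1,0.5,0,-0.87,0,0,0, 1,0.5,0,-0.87,0,0,0, 1,0.5,0,-0.87,0,0,0, 1,0.5,0,-0.87,0,0,0, 1,0.5,0,-0.87,0,0,0, 1,0.5,0,-0.87,0,0,0, 1,0,0,0,0,0,0]' 60;  python3 -m jog '[1,0,0,0,0,-0.87,0, 1,0,0,0,0,-0.87,0, 1,0,0,0,0,-0.87,0, 1,0,0,0,0,-0.87,0, 1,0,0,0,0,-0.87,0, 1,0,0,0,0,-0.87,0, 1,0,0,0,0,-0.87,0, 1,0,0,0,0,-0.87,0, 1,0,0,0,0,-0.87,0, 1,0,0,0,0,-0.87,0, 1,0,0,0,0,-0.87,0, 1,0,0,0,0,-0.87,0]' 60; python3 -c "
from h import *
tgt((.545,-.028,.20),-12,60);tgt((.545,-.028,.20),0,60); print(pose()[2]['qpos'].round(2))
im=imaging.camera('side')[60:260,120:420,::-1]
cv2.imwrite('pics/c3.png',cv2.resize(im,(750,500)))"
```

```text
time: 7.08
eef_pos: [0.5118, 0.3025, 0.287]
tcp_rot: [-0.276, -2.608, -0.077]
contact_force: [0.5, -0.3, -4.0]
finger_gap: 0.588
grip_force: 62.7
time: 8.57
eef_pos: [0.5104, 0.3025, 0.2846]
tcp_rot: [0.221, 2.087, -0.126]
contact_force: [-0.6, -1.0, -4.2]
finger_gap: 0.588
grip_force: 63.0
t 8.57 TCP [0.5104 0.3025 0.2846] turn [-0.   -0.01 -0.01] shift(cur axes) [  1.07 -15.8    3.86] shift(target axes) [  1.1  -15.8    3.86] F [-0.6 -1.  -4.2] gap 0.588 grip 63.0
t 8.57 TCP [0.5104 0.3025 0.2846] turn [-1.21 -0.01 -0.71] shift(cur axes) [  1.05 -16.29   3.9 ] shift(target axes) [  2.8  -16.52   0.92] F [-0.6 -1.  -4.2] gap 0.588 grip 63.0
[-1.4   0.36  0.46  2.19  1.45  0.79 -0.82]
```

View pics/c3.png

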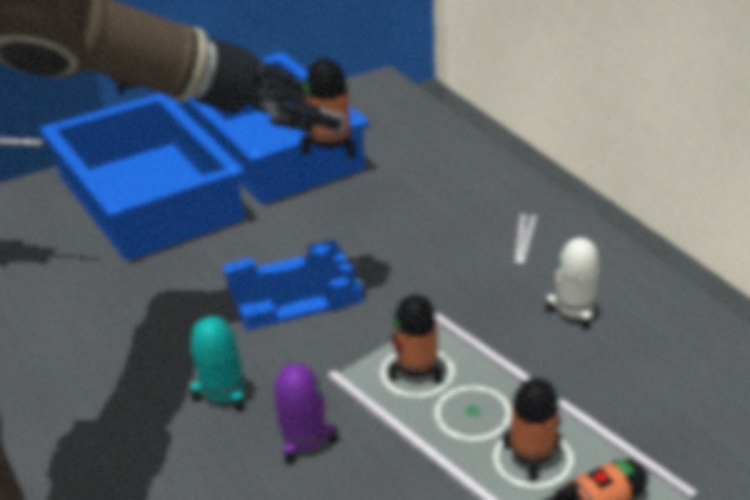

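The head hangs upright (325,105 in the crop) with its feet down, and the mould is empty. I turn its heading to about +5° and carry it over the gap.

```bash
python3 -m jog '[1,0,0,0,-0.57,0,-0.33, 1,0,0,0,-0.57,0,-0.33, 1,0,0,0,-0.57,0,-0.33, 1,0,0,0,0,0,0]' 60;  python3 -c "
from h import *
tgt((.5446,-.029,.255),5,60); print(pose()[2]['qpos'].round(2))"
```

```text
time: 9.12
eef_pos: [0.5112, 0.3003, 0.2846]
tcp_rot: [-0.086, 2.1, 0.05]
contact_force: [0.3, -0.1, -3.1]
finger_gap: 0.592
grip_force: 63.3
t 9.12 TCP [0.5112 0.3003 0.2846] turn [-0.03 -0.05 -0.02] shift(cur axes) [  1.13 -16.56  -1.68] shift(target axes) [  1.17 -16.55  -1.76] F [ 0.3 -0.1 -3.1] gap 0.592 grip 63.3
[-1.32  0.27  0.46  2.32  1.91  0.62 -0.99]
```

```bash
python3 -m jog '[1,0.07,-1,-0.1,0,0,0, 1,0.07,-1,-0.1,0,0,0, 1,0.07,-1,-0.1,0,0,0, 1,0.07,-1,-0.1,0,0,0, 1,0.07,-1,-0.1,0,0,0, 1,0.07,-1,-0.1,0,0,0, 1,0.07,-1,-0.1,0,0,0, 1,0.07,-1,-0.1,0,0,0, 1,0.07,-1,-0.1,0,0,0, 1,0.07,-1,-0.1,0,0,0, 1,0.07,-1,-0.1,0,0,0, 1,0.07,-1,-0.1,0,0,0]' 60; python3 -m jog '[1,0.07,-1,-0.1,0,0,0, 1,0.07,-1,-0.1,0,0,0, 1,0.07,-1,-0.1,0,0,0, 1,0.07,-1,-0.1,0,0,0, 1,0.05,-0.55,-0.1,0,0,0, 1,0,0,0,0,0,0, 1,0,0,0,0,0,0]' 60; python3 -c "
from h import *
tgt((.5446,-.029,.07),5,60); print(pose()[2]['qpos'].round(2))
i=imaging.camera('side');cv2.imwrite('pics/c4.png',cv2.resize(i[60:300,160:480,::-1],(800,600)))"
```

```text
time: 10.62
eef_pos: [0.5043, 0.0757, 0.2819]
tcp_rot: [-0.086, 2.099, 0.05]
contact_force: [0.9, -0.2, -3.3]
finger_gap: 0.59
grip_force: 63.2
time: 11.5
eef_pos: [0.5, -0.0146, 0.2811]
tcp_rot: [-0.088, 2.099, 0.052]
contact_force: [-0.0, 0.1, -3.5]
finger_gap: 0.588
grip_force: 63.3
t 11.5 TCP [ 0.5    -0.0146  0.2811] turn [-0.02 -0.04 -0.02] shift(cur axes) [ 8.04 -0.92  4.5 ] shift(target axes) [ 8.06 -0.91  4.45] F [-0.   0.1 -3.5] gap 0.588 grip 63.3
[ 0.37  0.1  -0.43  2.54  3.14  0.52 -1.53]
```

View pics/c4.png

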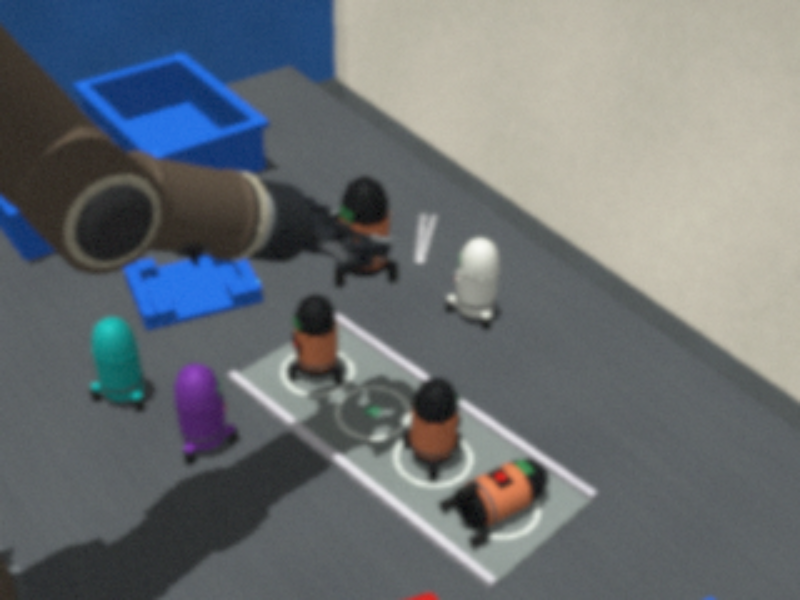

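The head is above the gap and upright, and the standers are untouched. Joint 4 is at its limit, and on this heading the wrist would come down close to the purple head. I swing the heading to about +25°, which gives more reach and more clearance.

```bash
python3 -m jog '[1,0,-0.5,0,-0.5,0,-0.29, 1,0,-0.5,0,-0.5,0,-0.29, 1,0,-0.5,0,-0.5,0,-0.29, 1,0,-0.5,0,-0.5,0,-0.29, 1,0,0,0,0,0,0]' 60; python3 -c "
from h import *
a=np.radians(25); g=np.array([.549-.0044*np.cos(a),-.0285-.0044*np.sin(a)]);print(g)
tgt((*g,.255),25,60);tgt((*g,.07),25,60); print(pose()[2]['qpos'].round(2), ray('top',[(276,294),(219,310)],.06))"
```

```text
time: 12.18
eef_pos: [0.508, -0.048, 0.2793]
tcp_rot: [-0.384, 2.072, 0.224]
contact_force: [0.4, -0.6, -3.7]
finger_gap: 0.59
grip_force: 63.5
[ 0.54501225 -0.03035952]
t 12.18 TCP [ 0.508  -0.048   0.2793] turn [-0.39 -0.03 -0.24] shift(cur axes) [ 0.03  0.   -0.32] shift(target axes) [ 0.03  0.02 -0.32] F [ 0.4 -0.6 -3.7] gap 0.59 grip 63.5
t 12.18 TCP [ 0.508  -0.048   0.2793] turn [-0.39 -0.03 -0.24] shift(cur axes) [ 8.02 -0.02  4.35] shift(target axes) [8.04 0.02 4.31] F [ 0.4 -0.6 -3.7] gap 0.59 grip 63.5
[ 0.83  0.2  -0.59  2.43  4.1   0.57 -2.  ] [[0.36421691 0.04695337 0.06      ]
 [0.32299601 0.17102175 0.06      ]]
```

```bash
python3 -m jog '[1,0.6,0,0.32,0,0,0, 1,0.6,0,0.32,0,0,0, 1,0.6,0,0.32,0,0,0, 1,0.6,0,0.32,0,0,0, 1,0.6,0,0.32,0,0,0, 1,0,0,0,0,0,0]' 60; python3 -c "
from h import *
a=np.radians(22); g=np.array([.549-.0044*np.cos(a),-.0285-.0044*np.sin(a)])
tgt((*g,.07),22,60); print(pose()[2]['qpos'].round(2))"
```

```text
time: 12.92
eef_pos: [0.5047, -0.0445, 0.2102]
tcp_rot: [-0.392, 2.074, 0.228]
contact_force: [-0.0, 0.4, -2.7]
finger_gap: 0.588
grip_force: 63.4
t 12.93 TCP [ 0.5047 -0.0445  0.2102] turn [-0.04 -0.05 -0.04] shift(cur axes) [ 4.98 -0.11  2.7 ] shift(target axes) [ 5.   -0.09  2.65] F [-0.   0.4 -2.7] gap 0.588 grip 63.4
[ 0.73  0.39 -0.51  2.48  3.84  0.68 -1.64]
```

```bash
python3 -m jog '[1,0.72,-0.02,0.4,0,0,0, 1,0.72,-0.02,0.4,0,0,0, 1,0.72,-0.02,0.4,0,0,0, 1,0.72,-0.02,0.4,0,0,0, 1,0.6,-0.02,0.33,0,0,0, 1,0,0,0,0,0,0]' 60; python3 -c "
from h import *
a=np.radians(22); g=np.array([.549-.0044*np.cos(a),-.0285-.0044*np.sin(a)])
tgt((*g,.06),22,60); print(pose()[2]['qpos'].round(2))
i=imaging.camera('side');cv2.imwrite('pics/c5.png',cv2.resize(i[120:290,200:420,::-1],(770,595),interpolation=cv2.INTER_CUBIC))"
```

```text
time: 13.68
eef_pos: [0.5041, -0.0481, 0.1312]
tcp_rot: [-0.391, 2.073, 0.227]
contact_force: [0.2, -0.6, -3.5]
finger_gap: 0.589
grip_force: 63.4
t 13.68 TCP [ 0.5041 -0.0481  0.1312] turn [-0.05 -0.05 -0.04] shift(cur axes) [1.96 0.06 1.02] shift(target axes) [1.97 0.07 1.01] F [ 0.2 -0.6 -3.5] gap 0.589 grip 63.4
[ 0.66  0.63 -0.43  2.5   3.71  0.85 -1.36]
```

View pics/c5.png

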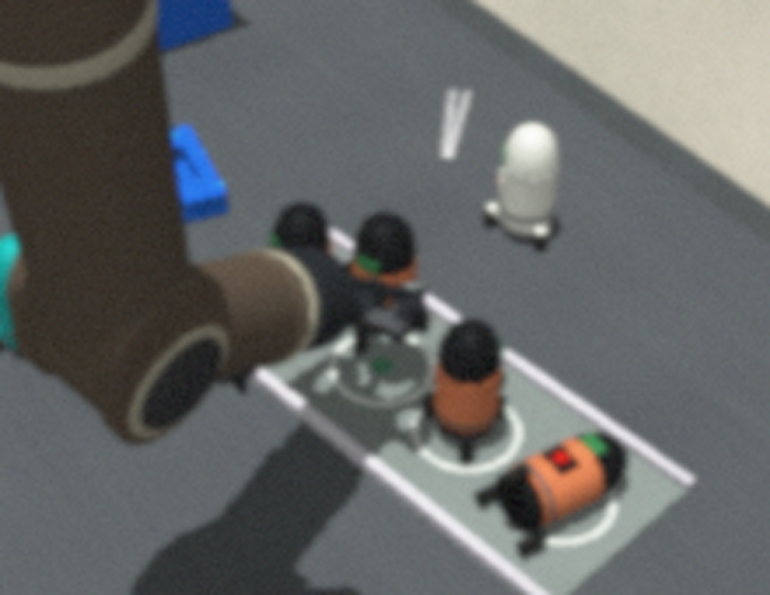

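The head is over the ring, between the standers with clear space, and its feet are about 45 mm up. I lower it in steps and watch the force.

```bash
python3 -m jog '[1,0.4,0.02,0.2,0,0,0, 1,0.4,0.02,0.2,0,0,0, 1,0.4,0.02,0.2,0,0,0, 1,0.3,0,0.17,0,0,0, 1,0,0,0,0,0,0]' 60; python3 -m jog '[1,0.1,0,0.06,0,0,0, 1,0.1,0,0.06,0,0,0]'; python3 -m jog '[1,0.1,0,0.06,0,0,0, 1,0,0,0,0,0,0]'; python3 -c "
from h import *
a=np.radians(22); g=np.array([.549-.0044*np.cos(a),-.0285-.0044*np.sin(a)])
tgt((*g,.055),22,60); print(pose()[2]['qpos'].round(2))"
```

```text
time: 14.35
eef_pos: [0.5014, -0.0482, 0.0971]
tcp_rot: [-0.39, 2.073, 0.227]
contact_force: [0.4, -0.1, -3.3]
finger_gap: 0.586
grip_force: 63.4
time: 14.6
eef_pos: [0.5018, -0.0483, 0.0934]
tcp_rot: [-0.39, 2.072, 0.226]
contact_force: [-0.1, -0.4, -3.3]
finger_gap: 0.59
grip_force: 63.4
time: 14.85
eef_pos: [0.5017, -0.0482, 0.0908]
tcp_rot: [-0.39, 2.072, 0.226]
contact_force: [-0.9, -0.1, -3.4]
finger_gap: 0.593
grip_force: 63.4
t 14.85 TCP [ 0.5017 -0.0482  0.0908] turn [-0.06 -0.04 -0.05] shift(cur axes) [0.38 0.03 0.23] shift(target axes) [0.38 0.03 0.22] F [-0.9 -0.1 -3.4] gap 0.593 grip 63.4
[ 0.64  0.76 -0.39  2.5   3.68  0.94 -1.26]
```

```bash
python3 -m jog '[1,0.1,0.01,0.06,0,0,0, 1,0,0,0,0,0,0]'; python3 -m jog '[1,0.1,0.01,0.06,0,0,0, 1,0,0,0,0,0,0]';python3 -m jog '[1,0.06,0,0.04,0,0,0, 1,0,0,0,0,0,0]' ; python3 -m jog '[1,0.06,0,0.04,0,0,0, 1,0,0,0,0,0,0]'
```

```text
time: 15.1
eef_pos: [0.5016, -0.048, 0.0885]
tcp_rot: [-0.39, 2.072, 0.226]
contact_force: [0.0, -0.4, -2.9]
finger_gap: 0.588
grip_force: 63.4
time: 15.35
eef_pos: [0.5016, -0.0478, 0.0861]
tcp_rot: [-0.39, 2.072, 0.226]
contact_force: [-0.4, -0.8, -2.5]
finger_gap: 0.592
grip_force: 63.4
time: 15.6
eef_pos: [0.5017, -0.0478, 0.0847]
tcp_rot: [-0.39, 2.072, 0.226]
contact_force: [-0.1, 0.1, -2.2]
finger_gap: 0.59
grip_force: 63.4
time: 15.85
eef_pos: [0.5018, -0.0477, 0.0835]
tcp_rot: [-0.39, 2.072, 0.226]
contact_force: [-0.5, 0.2, -1.8]
finger_gap: 0.594
grip_force: 63.5
```

```bash
python3 -m jog '[1,0.05,0,0.03,0,0,0, 1,0,0,0,0,0,0]'; python3 -m jog '[1,0.05,0,0.03,0,0,0, 1,0,0,0,0,0,0]';python3 -m jog '[1,0.05,0,0.03,0,0,0, 1,0,0,0,0,0,0]'
```

```text
time: 16.1
eef_pos: [0.502, -0.0476, 0.0832]
tcp_rot: [-0.391, 2.069, 0.226]
contact_force: [-4.2, -0.9, 6.6]
finger_gap: 0.591
grip_force: 64.0
time: 16.35
eef_pos: [0.5023, -0.0474, 0.083]
tcp_rot: [-0.391, 2.066, 0.225]
contact_force: [-6.5, -2.1, 14.1]
finger_gap: 0.587
grip_force: 64.6
time: 16.6
eef_pos: [0.5031, -0.047, 0.0827]
tcp_rot: [-0.392, 2.063, 0.225]
contact_force: [-5.9, -1.3, 16.4]
finger_gap: 0.59
grip_force: 64.8
```

Contact came at 10–16 N. I ease off 1.3 mm, open partly and back straight out along the fingers.

```bash
python3 -m jog '[1,-0.06,0,-0.06,0,0,0, 1,0,0,0,0,0,0, 0.37,0,0,0,0,0,0, 0.3,0,0,0,0,0,0, 0.2,0,0,0,0,0,0, 0.2,0,0,0,0,0,0, 0.2,0,0,0,0,0,0, 0.2,0,0,0,0,0,0]' 20; python3 -m jog '[0.2,0,0,-0.3,0,0,0, 0.2,0,0,-0.6,0,0,0, 0.2,0,0,-0.6,0,0,0, 0.2,0,0,-0.8,0,0,0, 0.2,0,0,-1,0,0,0, 0.2,0,0,-1,0,0,0, 0.2,0,0,-1,0,0,0, 0.2,0,0,-1,0,0,0]'; python3 -c "
from h import *
tgt((.572,-.2288,.20),-4.4,-30); print(pose()[2]['qpos'].round(2))
i=imaging.camera('side');j=imaging.camera('top');cv2.imwrite('pics/c6.png',np.hstack([cv2.resize(i[150:300,230:430,::-1],(400,300)),cv2.resize(j[150:300,230:430,::-1],(400,300))]))"
```

```text
time: 17.6
eef_pos: [0.5014, -0.0479, 0.0815]
tcp_rot: [-0.39, 2.072, 0.226]
contact_force: [0.8, -0.0, -0.0]
finger_gap: 0.801
grip_force: 0.0
time: 18.6
eef_pos: [0.4401, -0.0887, 0.0952]
tcp_rot: [-0.381, 2.14, 0.195]
contact_force: [-0.3, -0.4, -1.1]
finger_gap: 0.802
grip_force: 0.0
t 18.6 TCP [ 0.4401 -0.0887  0.0952] turn [0.66 9.83 3.05] shift(cur axes) [-9.06 -9.44 -0.07] shift(target axes) [ -3.54  -6.48 -10.8 ] F [-0.3 -0.4 -1.1] gap 0.802 grip 0.0
[ 1.49  1.22 -1.27  2.54  2.78  0.58  0.07]
```

View pics/c6.png

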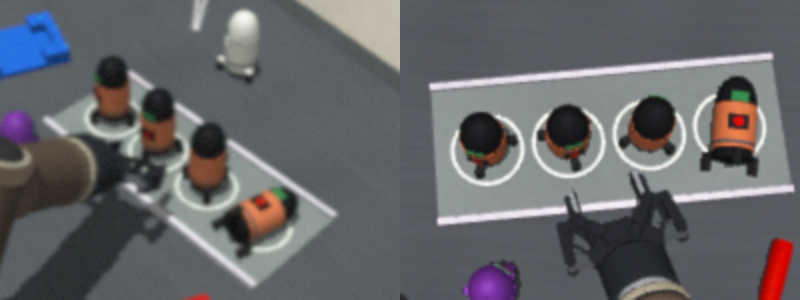

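The nested head now stands centred on its ring (second from the left) and both standers are untouched. The arm is cramped, with joint 4 at its limit, so I rise while tilting the tool back towards vertical.

```bash
python3 -m jog '[0.2,-0.8,-0.3,-0.4,0,0.5,0, 0.2,-0.8,-0.3,-0.4,0,0.5,0, 0.2,-0.8,-0.3,-0.3,0,0.5,0, 0.2,-0.8,-0.3,-0.3,0,0.5,0]'; python3 -c "
from h import *
tgt((.572,-.2288,.20),-4.4,-30); print(pose()[2]['qpos'].round(2))"
```

```text
time: 19.2
eef_pos: [0.4625, -0.1035, 0.1537]
tcp_rot: [-0.435, 2.422, 0.141]
contact_force: [-0.7, -0.4, -1.3]
finger_gap: 0.798
grip_force: 0.0
t 19.2 TCP [ 0.4625 -0.1035  0.1537] turn [0.17 7.95 3.03] shift(cur axes) [-6.15 -8.37 -0.87] shift(target axes) [-3.98 -5.83 -7.67] F [-0.7 -0.4 -1.3] gap 0.798 grip 0.0
[ 1.33  0.63 -1.19  2.39  2.13  0.17  0.23]
```

```bash
python3 -m jog '[0.2,-0.6,0,-0.75,0,0.2,0, 0.2,-0.6,0,-0.75,0,0.2,0, 0.2,-0.6,0,-0.75,0,0.3,0.2, 0.2,-0.6,0,-0.75,0,0.4,0.2, 0.2,-0.5,0,-0.8,0,0.4,0.2, 0.2,-0.5,0,-0.8,0,0.4,0.2]'; python3 -c "
from h import *
tgt((.572,-.2288,.20),-4.4,-30); print(pose()[2]['qpos'].round(2))"
```

```text
time: 19.95
eef_pos: [0.4642, -0.109, 0.2383]
tcp_rot: [-0.321, 2.688, 0.12]
contact_force: [-0.9, -0.6, -1.0]
finger_gap: 0.797
grip_force: 0.0
t 19.95 TCP [ 0.4642 -0.109   0.2383] turn [0.14 6.32 2.24] shift(cur axes) [-4.86 -7.53  1.53] shift(target axes) [-6.01 -5.56 -3.96] F [-0.9 -0.6 -1. ] gap 0.797 grip 0.0
[ 1.45  0.49 -1.44  2.2   0.62  0.53  1.45]
```

```bash
python3 -m jog '[0.2,-0.6,-0.9,0,0,0.3,0.1, 0.2,-0.6,-0.9,0,0,0.3,0.1, 0.2,-0.6,-0.9,0,0,0.3,0.1, 0.2,-0.6,-0.9,0,0,0.3,0.1, 0.2,-0.6,-0.9,0,0,0.3,0.1, 0.2,-0.6,-0.9,0,0,0.3,0.1]'; python3 -c "
from h import *
tgt((.572,-.2288,.20),-4.4,-30); print(pose()[2]['qpos'].round(2))"
```

```text
time: 20.7
eef_pos: [0.5546, -0.2023, 0.2564]
tcp_rot: [-0.229, 2.97, 0.102]
contact_force: [-0.6, 0.2, 0.3]
finger_gap: 0.798
grip_force: 0.0
t 20.7 TCP [ 0.5546 -0.2023  0.2564] turn [0.09 4.53 1.64] shift(cur axes) [-1.87 -1.79  0.7 ] shift(target axes) [-2.25 -1.26 -0.74] F [-0.6  0.2  0.3] gap 0.798 grip 0.0
[ 1.16  0.66 -1.21  1.77  0.62  1.03  1.5 ]
```

```bash
python3 -m jog '[0.2,0,0,0,0,0.7,0.24, 0.2,0,0,0,0,0.7,0.24, 0.2,0,0,0,0,0.7,0.24, 0.2,0,0,0,0,0.7,0.24, 0.2,0,0,0,0,0.7,0.24, 0.2,0,0,0,0,0.7,0.24, 0.2,0,0,0,0,0.7,0.24, 0.2,0,0,0,0,0,0]'; python3 -c "
from h import *
tgt((.572,-.2288,.16),-4.4,-35); print(pose()[2]['qpos'].round(2))"
```

```text
time: 21.7
eef_pos: [0.555, -0.2008, 0.2558]
tcp_rot: [-0.099, -2.562, -0.036]
contact_force: [-0.8, 0.0, -0.1]
finger_gap: 0.807
grip_force: 0.0
t 21.7 TCP [ 0.555  -0.2008  0.2558] turn [0.03 0.22 0.01] shift(cur axes) [-3.5  -1.34  0.78] shift(target axes) [-3.53 -1.33  0.68] F [-0.8  0.  -0.1] gap 0.807 grip 0.0
[ 0.72  0.86 -0.91  1.33  0.51  1.83  1.29]
```

```bash
python3 -m jog '[0.2,-0.87,-0.34,0.2,0,0,0, 0.2,-0.87,-0.33,0.2,0,0,0, 0.2,-0.87,-0.33,0.2,0,0,0, 0.2,-0.87,-0.33,0.2,0,0,0, 0.2,0,0,0,0,0,0]'; python3 -c "
from h import *
tgt((.572,-.2288,.034),-4.4,-35);tgt((.572,-.2288,.034),-4.4,-30); print(pose()[2]['qpos'].round(2))"
```

```text
time: 22.32
eef_pos: [0.6022, -0.2309, 0.2026]
tcp_rot: [-0.096, -2.56, -0.048]
contact_force: [-0.3, -0.8, -0.6]
finger_gap: 0.798
grip_force: 0.0
t 22.32 TCP [ 0.6022 -0.2309  0.2026] turn [0.08 0.2  0.04] shift(cur axes) [-3.44 -0.1   5.18] shift(target axes) [-3.59 -0.01  5.07] F [-0.3 -0.8 -0.6] gap 0.798 grip 0.0
t 22.32 TCP [ 0.6022 -0.2309  0.2026] turn [ 0.09 -0.38  0.04] shift(cur axes) [-3.2  -0.1   5.18] shift(target axes) [-2.9  -0.01  5.36] F [-0.3 -0.8 -0.6] gap 0.798 grip 0.0
[ 0.67  0.98 -0.85  1.19  0.57  1.83  1.35]
```

```bash
python3 -m jog '[0.2,-0.42,-0.02,0.65,0.04,0,0.02, 0.2,-0.42,-0.02,0.65,0.04,0,0.02, 0.2,-0.42,-0.02,0.65,0,0,0, 0.2,-0.42,-0.02,0.65,0,0,0, 0.2,-0.42,-0.02,0.65,0,0,0, 0.2,-0.42,0,0.65,0,0,0, 0.2,0,0,0,0,0,0]'; python3 -c "
from h import *
tgt((.572,-.2288,.034),-4.4,-33); print(pose()[2]['qpos'].round(2))
i=imaging.camera('side');j=imaging.camera('top');cv2.imwrite('pics/c7.png',np.hstack([cv2.resize(i[180:330,280:480,::-1],(400,300)),cv2.resize(j[150:300,300:500,::-1],(400,300))]))"
```

```text
time: 23.2
eef_pos: [0.6008, -0.232, 0.1101]
tcp_rot: [-0.098, -2.559, -0.03]
contact_force: [1.0, 0.6, 0.1]
finger_gap: 0.802
grip_force: 0.0
t 23.2 TCP [ 0.6008 -0.232   0.1101] turn [ 0.   -0.03  0.  ] shift(cur axes) [-0.86  0.05  1.28] shift(target axes) [-0.86  0.05  1.28] F [1.  0.6 0.1] gap 0.802 grip 0.0
[ 0.66  1.07 -0.81  1.24  0.62  1.71  1.32]
```

View pics/c7.png

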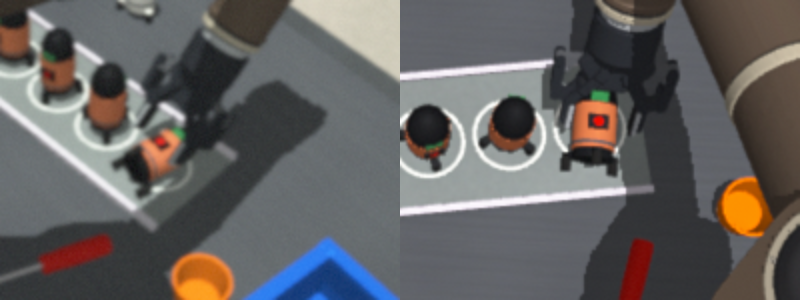

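The fingers straddle the fallen head evenly and clear the neighbour. I go down the rest and grip.

```bash
python3 -m jog '[0.2,-0.3,0.02,0.42,0,0,0, 0.2,-0.3,0.02,0.42,0,0,0, 0.2,-0.26,0.01,0.42,0,0,0, 0.2,0,0,0,0,0,0]' 60; python3 -m jog '[1,0,0,0,0,0,0, 1,0,0,0,0,0,0, 1,0,0,0,0,0,0, 1,0,0,0,0,0,0, 1,0,0,0,0,0,0]' 60;  python3 -c "
from h import *
tgt((.572,-.2288,.034),-4.4,-33)"
```

```text
time: 23.8
eef_pos: [0.6016, -0.231, 0.08]
tcp_rot: [-0.098, -2.56, -0.03]
contact_force: [0.6, -0.5, -0.2]
finger_gap: 0.805
grip_force: 0.0
time: 24.42
eef_pos: [0.6026, -0.2309, 0.0817]
tcp_rot: [-0.098, -2.563, -0.029]
contact_force: [1.8, 0.4, 3.7]
finger_gap: 0.587
grip_force: 63.2
t 24.43 TCP [ 0.6026 -0.2309  0.0817] turn [ 0.   -0.01  0.  ] shift(cur axes) [-0.02 -0.01  0.14] shift(target axes) [-0.02 -0.01  0.14] F [1.8 0.4 3.7] gap 0.587 grip 63.2
```

```bash
python3 -m jog '[1,0.2,0,-0.3,0,0,0, 1,0.3,0,-0.4,0,0,0, 1,0.5,0,-0.8,0,0,0, 1,0.5,0,-0.8,0,0,0, 1,0.5,0,-0.8,0,0,0, 1,0.5,0,-0.8,0,0,0, 1,0.5,0,-0.8,0,0,0, 1,0.5,0,-0.8,0,0,0, 1,0.5,0,-0.8,0,0,0, 1,0.5,0,-0.8,0,0,0, 1,0,0,0,0,0,0]' 60;  python3 -m jog '[1,0,0,0,0,-0.8,0, 1,0,0,0,0,-0.8,0, 1,0,0,0,0,-0.8,0, 1,0,0,0,0,-0.8,0, 1,0,0,0,0,-0.8,0, 1,0,0,0,0,-0.8,0, 1,0,0,0,0,-0.8,0, 1,0,0,0,0,-0.8,0, 1,0,0,0,0,0,0]' 60; python3 -c "
from h import *
tgt((.570,-.2265,.20),-4.4,57); print(pose()[2]['qpos'].round(2))"
```

```text
time: 25.8
eef_pos: [0.6051, -0.2308, 0.2518]
tcp_rot: [-0.098, -2.565, -0.027]
contact_force: [0.4, -0.1, -4.9]
finger_gap: 0.587
grip_force: 63.2
time: 26.92
eef_pos: [0.6017, -0.2315, 0.2478]
tcp_rot: [0.107, 2.763, -0.021]
contact_force: [0.2, 0.0, -3.8]
finger_gap: 0.583
grip_force: 63.4
t 26.93 TCP [ 0.6017 -0.2315  0.2478] turn [-0.   -4.12 -0.  ] shift(cur axes) [ 3.93  0.12 -0.57] shift(target axes) [ 2.88  0.13 -2.74] F [ 0.2  0.  -3.8] gap 0.583 grip 63.4
[ 0.97  0.5  -0.85  1.83  0.52  0.64  1.38]
```

```bash
python3 -m jog '[1,0,0,0,0,-0.7,0, 1,0,0,0,0,-0.7,0, 1,0,0,0,0,-0.7,0, 1,0,0,0,0,-0.7,0, 1,0,0,0,0,-0.7,0, 1,0,0,0,0,-0.62,0, 1,0,0,0,0,0,0]' 60; python3 -c "
from h import *
tgt((.570,-.2265,.20),-4.4,57); print(pose()[2]['qpos'].round(2))"
```

```text
time: 27.8
eef_pos: [0.5943, -0.2352, 0.2311]
tcp_rot: [0.091, 2.414, -0.057]
contact_force: [-0.4, -0.6, -4.6]
finger_gap: 0.59
grip_force: 63.4
t 27.8 TCP [ 0.5943 -0.2352  0.2311] turn [-0.09 -1.79  0.06] shift(cur axes) [ 2.67  0.32 -2.27] shift(target axes) [ 1.98  0.34 -2.9 ] F [-0.4 -0.6 -4.6] gap 0.59 grip 63.4
[ 1.13  0.5  -0.94  2.08  1.49  0.2   0.49]
```

```bash
python3 -m jog '[1,0.2,0,-0.2,0,-0.3,0, 1,0.2,0,-0.2,0,-0.3,0, 1,0.2,0,-0.2,0,-0.3,0, 1,0.2,0,-0.2,0,-0.3,0, 1,0.2,0,-0.2,0,-0.3,0, 1,0.2,0,-0.2,0,-0.3,0, 1,0.2,0,-0.2,0,0,0, 1,0,0,0,0,0,0]' 60; python3 -c "
from h import *
tgt((.570,-.2265,.20),-4.4,57); print(pose()[2]['qpos'].round(2))"
```

```text
time: 28.8
eef_pos: [0.5562, -0.2322, 0.2285]
tcp_rot: [0.08, 2.157, -0.066]
contact_force: [0.7, -1.0, -5.8]
finger_gap: 0.587
grip_force: 63.6
t 28.8 TCP [ 0.5562 -0.2322  0.2285] turn [-0.09 -0.07  0.07] shift(cur axes) [ 0.84  0.33 -1.36] shift(target axes) [ 0.83  0.34 -1.37] F [ 0.7 -1.  -5.8] gap 0.587 grip 63.6
[ 1.48  0.83 -1.37  2.27  2.42  0.54 -0.14]
```

```bash
python3 -m jog '[1,0.2,0.08,-0.34,-0.03,-0.02,0.02, 1,0.2,0.08,-0.34,-0.03,-0.02,0.02, 1,0.2,0.08,-0.34,-0.03,-0.02,0.02, 1,0.2,0.08,-0.34,0,-0.01,0.01, 1,0,0,0,0,0,0]' 60; python3 -c "
from h import *
tgt((.570,-.2265,.20),-4.4,57); print(pose()[2]['qpos'].round(2))
i=imaging.camera('side');j=imaging.camera('top');cv2.imwrite('pics/c8.png',np.hstack([cv2.resize(i[100:350,230:480,::-1],(400,400)),cv2.resize(j[120:370,250:500,::-1],(400,400))]))"
```

```text
time: 29.42
eef_pos: [0.5246, -0.2228, 0.2303]
tcp_rot: [0.081, 2.144, -0.045]
contact_force: [0.1, -0.2, -4.4]
finger_gap: 0.587
grip_force: 63.6
t 29.43 TCP [ 0.5246 -0.2228  0.2303] turn [0.   0.01 0.01] shift(cur axes) [ 0.03 -0.01  0.03] shift(target axes) [ 0.03 -0.01  0.03] F [ 0.1 -0.2 -4.4] gap 0.587 grip 63.6
[ 1.56  0.83 -1.41  2.34  2.47  0.53 -0.2 ]
```

View pics/c8.png

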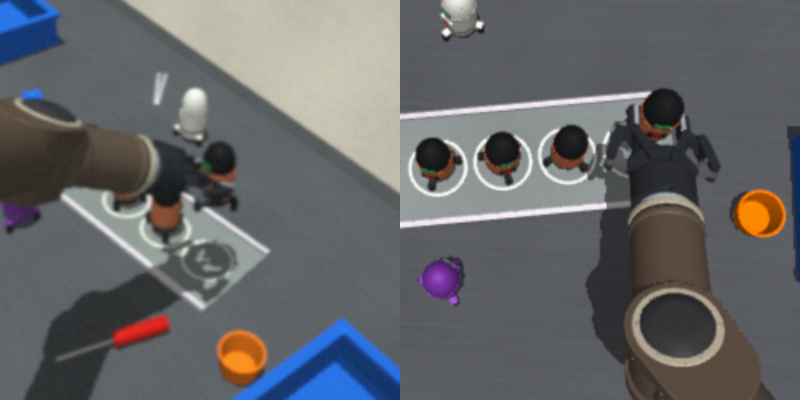

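```bash
python3 -m jog '[1,0.5,0,0.32,0,0,0, 1,0.5,0,0.32,0,0,0, 1,0.5,0,0.32,0,0,0, 1,0.5,0,0.32,0,0,0, 1,0,0,0,0,0,0]' 60; python3 -c "
from h import *
tgt((.570,-.2265,.06),-4.4,57); print(pose()[2]['qpos'].round(2))"
```

```text
time: 30.15
eef_pos: [0.5249, -0.2224, 0.1816]
tcp_rot: [0.082, 2.145, -0.042]
contact_force: [0.3, 0.8, -3.9]
finger_gap: 0.587
grip_force: 63.6
t 30.15 TCP [ 0.5249 -0.2224  0.1816] turn [ 0.02  0.01 -0.01] shift(cur axes) [ 3.87 -0.04  2.5 ] shift(target axes) [ 3.87 -0.03  2.51] F [ 0.3  0.8 -3.9] gap 0.587 grip 63.6
[ 1.5   0.96 -1.35  2.36  2.58  0.64 -0.19]
```

```bash
python3 -m jog '[1,0.54,0,0.35,0,0,0, 1,0.54,0,0.35,0,0,0, 1,0.54,-0.02,0.35,0,0,0, 1,0.54,-0.02,0.35,0,0,0, 1,0.54,0,0.35,0,0,0, 1,0.4,0,0.26,0,0,0, 1,0,0,0,0,0,0]' 60; python3 -m jog '[1,0.1,0,0.07,0,0,0, 1,0.1,0,0.07,0,0,0, 1,0.1,0,0.07,0,0,0, 1,0,0,0,0,0,0]'; python3 -c "
from h import *
tgt((.570,-.2265,.055),-4.4,57); print(pose()[2]['qpos'].round(2))"
```

```text
time: 31.02
eef_pos: [0.5251, -0.2235, 0.1082]
tcp_rot: [0.082, 2.144, -0.043]
contact_force: [0.0, -0.4, -4.9]
finger_gap: 0.588
grip_force: 63.7
time: 31.52
eef_pos: [0.5254, -0.2238, 0.1016]
tcp_rot: [0.081, 2.143, -0.045]
contact_force: [-0.3, 0.3, -4.6]
finger_gap: 0.588
grip_force: 63.7
t 31.52 TCP [ 0.5254 -0.2238  0.1016] turn [0.   0.01 0.01] shift(cur axes) [0.74 0.04 0.44] shift(target axes) [0.74 0.03 0.44] F [-0.3  0.3 -4.6] gap 0.588 grip 63.7
[ 1.44  1.18 -1.23  2.37  2.76  0.78 -0.17]
```

```bash
python3 -m jog '[1,0.1,0.02,0.06,0,0,0, 1,0.1,0.02,0.06,0,0,0, 1,0,0,0,0,0,0]'; python3 -m jog '[1,0.1,0,0.06,0,0,0, 1,0,0,0,0,0,0]'; python3 -m jog '[1,0.1,0,0.06,0,0,0, 1,0,0,0,0,0,0]';python3 -m jog '[1,0.06,0,0.04,0,0,0, 1,0,0,0,0,0,0]'; python3 -m jog '[1,0.06,0,0.04,0,0,0, 1,0,0,0,0,0,0]'
```

```text
time: 31.9
eef_pos: [0.5253, -0.2228, 0.0968]
tcp_rot: [0.081, 2.144, -0.044]
contact_force: [-0.5, 0.1, -4.8]
finger_gap: 0.587
grip_force: 63.7
time: 32.15
eef_pos: [0.5252, -0.2229, 0.0945]
tcp_rot: [0.081, 2.143, -0.044]
contact_force: [0.3, 0.3, -4.8]
finger_gap: 0.589
grip_force: 63.7
time: 32.4
eef_pos: [0.5252, -0.2229, 0.0922]
tcp_rot: [0.081, 2.143, -0.044]
contact_force: [-1.0, 0.9, -4.5]
finger_gap: 0.587
grip_force: 63.7
time: 32.65
eef_pos: [0.5252, -0.2229, 0.0909]
tcp_rot: [0.081, 2.143, -0.044]
contact_force: [0.3, 0.7, -4.0]
finger_gap: 0.584
grip_force: 63.7
time: 32.9
eef_pos: [0.5252, -0.2229, 0.0894]
tcp_rot: [0.081, 2.143, -0.044]
contact_force: [0.0, 0.4, -4.0]
finger_gap: 0.588
grip_force: 63.7
```

```bash
python3 -m jog '[1,0.05,0,0.03,0,0,0, 1,0,0,0,0,0,0]'; python3 -m jog '[1,0.05,0,0.03,0,0,0, 1,0,0,0,0,0,0]'; python3 -m jog '[1,0.05,0,0.03,0,0,0, 1,0,0,0,0,0,0]'
```

```text
time: 33.15
eef_pos: [0.5252, -0.2229, 0.0883]
tcp_rot: [0.081, 2.143, -0.044]
contact_force: [0.9, -0.1, -5.3]
finger_gap: 0.588
grip_force: 63.7
time: 33.4
eef_pos: [0.5251, -0.2228, 0.0871]
tcp_rot: [0.081, 2.143, -0.044]
contact_force: [-0.3, 0.8, -4.7]
finger_gap: 0.59
grip_force: 63.7
time: 33.65
eef_pos: [0.5253, -0.2229, 0.0864]
tcp_rot: [0.081, 2.142, -0.045]
contact_force: [-0.5, -0.1, -2.2]
finger_gap: 0.589
grip_force: 64.1
```

```bash
python3 -m jog '[1,0.04,0,0.02,0,0,0, 1,0,0,0,0,0,0]'; python3 -m jog '[0.37,0,0,0,0,0,0, 0.3,0,0,0,0,0,0, 0.2,0,0,0,0,0,0, 0.2,0,0,0,0,0,0, 0.2,0,0,0,0,0,0, 0.2,0,0,0,0,0,0]' 20; python3 -m jog '[0.2,0,0,-0.3,0,0,0, 0.2,0,0,-0.5,0,0,0, 0.2,0,0,-0.5,0,0,0, 0.2,0,0,-0.5,0,0,0, 0.2,0,0,-0.5,0,0,0, 0.2,0,0,-0.5,0,0,0, 0.2,0,0,-0.5,0,0,0, 0.2,0,0,-0.5,0,0,0, 0.2,0,0,-0.5,0,0,0]'; python3 -c "
from h import *
print(pose()[2]['qpos'].round(2))
im=imaging.camera('top')[:,:,::-1]; cv2.imwrite('pics/top9.png',im); i=imaging.camera('side')[:,:,::-1]; cv2.imwrite('pics/side9.png',i)
cv2.imwrite('pics/c9.png',np.hstack([cv2.resize(i[150:300,230:430],(400,300)),cv2.resize(im[150:300,240:440],(400,300))]))"
```

```text
time: 33.9
eef_pos: [0.5255, -0.2229, 0.0862]
tcp_rot: [0.08, 2.141, -0.045]
contact_force: [-2.9, -1.4, 5.6]
finger_gap: 0.584
grip_force: 64.6
time: 34.65
eef_pos: [0.525, -0.2229, 0.0851]
tcp_rot: [0.081, 2.143, -0.044]
contact_force: [0.5, -0.2, 0.3]
finger_gap: 0.798
grip_force: 0.0
time: 35.78
eef_pos: [0.4525, -0.2174, 0.1322]
tcp_rot: [0.081, 2.143, -0.044]
contact_force: [0.4, 0.3, 0.2]
finger_gap: 0.796
grip_force: 0.0
[ 1.6   1.09 -1.3   2.5   2.75  0.74 -0.2 ]
```

View pics/c9.png

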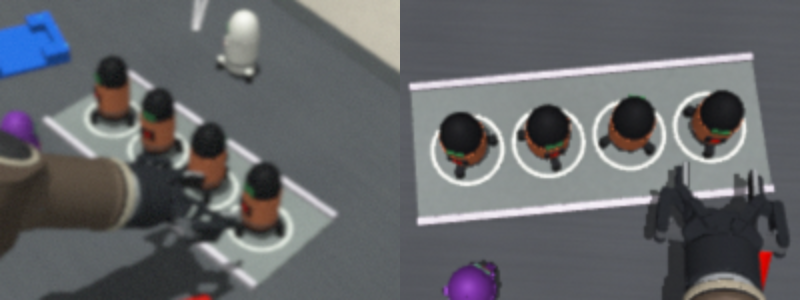

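All four heads stand in their rings. I check the centring numerically.

Run:
```python
from h import *
im=cv2.imread("pics/top9.png"); hsv=cv2.cvtColor(im,cv2.COLOR_BGR2HSV)
y=np.array([-.135,.991]); g=np.array([.549,-.0285])
P=[g+y*d for d in (.1,0,-.1,-.2)]
for n,p in zip("A nested B fallen".split(),P):
    q=proj("top",(*p,.10))[0]; x0,y0=(q-16).astype(int)
    m=cv2.inRange(hsv[y0:y0+32,x0:x0+32],(0,0,0),(180,255,60))
    m=cv2.morphologyEx(m,cv2.MORPH_OPEN,cv2.getStructuringElement(cv2.MORPH_ELLIPSE,(11,11)))
    c=max(cv2.findContours(m,cv2.RETR_EXTERNAL,cv2.CHAIN_APPROX_NONE)[0],key=cv2.contourArea)
    (u,v),r=cv2.minEnclosingCircle(c); uv=(u+x0,v+y0)
    ring=cv2.inRange(hsv,(0,0,165),(180,50,255))
    print(n,"place",p.round(4),"uv",np.round(uv,1),round(r,1),[((ray("top",uv,z)[0,:2]-p)*1000).round(1).tolist() for z in (.085,.095)])
```

```text
A place [0.5355 0.0706] uv [270.2 216.2] 10.6 [[1.1, -0.1], [-1.2, -1.2]]
nested place [ 0.549  -0.0285] uv [313.6 213. ] 10.6 [[0.1, 0.3], [-2.3, 0.1]]
B place [ 0.5625 -0.1276] uv [356.5 208.5] 10.6 [[2.0, 1.7], [-0.5, 2.5]]
fallen place [ 0.576  -0.2267] uv [400.2 205.1] 10.6 [[1.8, 0.6], [-0.9, 2.4]]
```

All four sit within about 2 mm of their rings and the robot touches nothing, so I hand in.

```bash
python3 -c "
from bench import ctrl
print(ctrl.close_job(), ctrl.sense()['contact_force'].round(1))"
```

```text
the job is handed in; nothing more can be done
the job is handed in; nothing more can be done
```

Both laser-level heads now stand upright, each within about 2.5 mm of its ring centre by the top camera. The standing heads were not knocked, nothing the arm did came near the screw pot or screwdriver, and the job was handed in at about 36 s.

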